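# Clamp a frame moulding with a click torque wrench

## Task

Lay the wooden moulding from the table beside the clamp (not the one on the board) flat and about centred in the open cam clamp, between the jaw and the stops, and let go of it. Then turn the torque wrench that sits on the clamp's bolt clockwise (seen from above) until its handle clicks over, stop there without forcing the handle on to its end stop, and let the handle come back, leaving the moulding clamped. Push the handle gently from the side, without gripping it, and leave the other things on the table where they are.

Things in the scene. Friction and masses are not known exactly. Their poses are not given: they have to be found in the camera images.
- clamp_base: cam clamp fixed to the table: aluminium plate 12 mm thick, x -90 to +110, y -73 to +73 mm from the origin (on its underside, z up). Dark steel stops with low bright lips (8 mm high), faces at y = +55 mm looking to -y: back stop x +23 to +97 mm, end stop x -86 to -64 mm, tops 34 mm above the table. The wrench's bolt is vertical, at x = +60, y = -25 mm
- bed (a point): where the middle of the moulding's underside belongs: on top of the plate (12 mm above the table) between jaw and stops; at clamp x = -20, y = +37 mm. The moulding lies along this point's x axis (= the clamp's x axis); end to end it may be off by some 30 mm
- jaw_face (a point): middle of the orange lip (8 mm high) of the sliding jaw (58 mm long, top 31 mm above the table), looking to the clamp's +y. It moves that way, to the back stop, as the wrench turns clockwise, about 12 mm per rad, and stays where it is when the wrench is let go. At the start the gap to the back stop is 38 to 42 mm; a tight jaw squares the moulding up
- wrench_head (a point): centre of the wrench's round steel head (38 mm wide, top 80 mm above the table), on the bolt axis, 70 mm above the table. The wrench is captive on the bolt and turns it, 0.5 to 0.9 rad from its start until the bolt is tight: where exactly must be felt. x axis: along the wrench from the bolt to the unclicked handle; z up
- wrench_grip (a point): middle of the red grip of the wrench handle, on the axis of a level round bar 22 mm thick, 70 mm above the table, 140 mm from the bolt axis. The grip reaches 35 mm either way along the bar; the bar ends 41 mm further out. x axis: along the handle, away from the bolt. Underneath is free space down to the plate or table
- wrench_pivot (a point): vertical pivot in the wrench's neck, 45 mm from the bolt axis. Pushed clockwise at the grip, the bolt runs with about 1 to 3 N until tight, then force rises to about 10 N, where the handle breaks over clockwise about this pivot: force falls clearly as it swings on, to a hard end stop at 0.35 rad (33 mm at the grip). Let go, it springs back in line
- moulding_mid (a point): centre of the loose dark wooden frame moulding, 240 mm long (its y axis), 32 mm wide (x), 22 mm high (z); one long side is upright over the full height, the other only 9 mm high with a slope above it (either may face the stops). It lies on the table at the left of the clamp, underside 11 mm below this point
- tape_measure: yellow and black tape measure, 65x89x34 mm, bystander; origin at the centre of its underside
- black_tape: roll of black tape lying flat, 74 mm across, 20 mm high, bystander; origin at the centre of its underside

How it is judged:
By the outcome, as a careful person would: the job done as asked, in the order asked, and still so for the second after the job is handed in, with the robot touching nothing.
It also fails if it takes over 72 s, if anything falls off the work surface, if the arm or the gripper's body presses on something with over 40 N, if the wrist force passes 120 N, or if a joint passes its speed limit or range.

## Robot

A 7-joint arm with a two-finger parallel gripper is mounted at the origin on a cart in front of the work surface, level with it; the furniture and walls round the work are solid. World frame = base frame: x ahead of the robot, y to its left, z up, the work surface at z = 0. Lengths are in m, angles in degrees, forces in N, time in s.
With the tool pointing down it reaches from about 0.425 to 0.875 m from the base axis. Payload 9.9 kg.
Tool frame: the origin (TCP) lies at the very end of the fingers, on their centre line; the grasp point (between the pads) lies 19 mm behind it (manip.hold_point_z is the z of the grasp point in the tool frame, in m); z points along the fingers, y is the line along which they close (so a half turn about z gives the same grasp; the last joint's range is limited). The gripper opens to 85 mm and grips with 20 to 120 N. Pads are 22 mm wide; open, the fingers measure 114 mm over their backs; the gripper's body (76 mm by 85 mm) begins 54 mm behind the grasp point. The pads swing forward as they close: fully open they stand 13 mm farther back than shut.
Start: joints at [-78.369, 32.985, 1.427, 82.34, -0.859, 64.687, -3.237], TCP at [0.191, 0.647, 0.231] pointing down, gripper open.
Joint ranges: [-157.87, 157.87], [-19.46, 123.44], [-87.15, 90], [11.01, 140.99], [-62.26, 242.26], [9.8, 113.94], [-161.44, 161.44]. Speed limits (degrees/s): [127.2, 127.2, 172.46, 172.46, 180, 180, 180].

## Interface

Orientations are given as [roll, pitch, yaw] about the fixed x, y, z axes, in that order (R = Rz(yaw) Ry(pitch) Rx(roll)).
In Python, from rig import manip gives the robot as it stands. Calls block until the motion is done:
- manip.move_to(position, orientation): joint-space move of the TCP to a pose.
- manip.servo_line(position, speed=0.15, attitude=None): straight line of the TCP; attitude=None keeps the orientation; speed is the mean speed in m/s.
- manip.movej(angles): joint-space move.
- manip.move_gripper(opening): opening from 0.0 (shut) to 1.0 (fully open); the grip force is fixed at half the most; returns when the fingers have stopped.
- manip.hold(seconds).
- manip.ik(position, orientation): joint angles nearest the present ones, or None.
- manip.sense(): the state.
- manip.camera(name): name is "scene" or "top" or "wrist"; returns a dict with "color" (420x560x3 uint8, blue, green, red), "intrinsics" (3x3 intrinsics, pixels), "eye" and "attitude" of the camera in the world; the wrist camera has in their place "T_tool_cam" (4x4, takes a point from camera to tool coordinates, whose origin is the TCP and whose axes are the flange's). Camera axes: x right, y up, looking along -z (the intrinsics and any distortion apply to the point x, -y, -z); pixel columns grow to the right and rows downward; lengths in m; the calibration is good to about 2 mm. The wrist camera is an equidistant fisheye: a pixel r from the principal point sees the ray r / f radians off the axis. A picture is of the moment at which its call begins: read the wrist's pose just before it. There is no depth.
A pose or a line that the arm cannot do raises manip.MotionError and nothing moves.
- manip.finish_job(): hands the job in; it is judged then, once.
Trained networks look in a picture, given as the dict that the camera call returned (one of the last four; its "shot" number tells which), for a name from the list of things; names that differ only in an ending like _2 or _b are one class to them, and where a whole thing is asked for, a point or a joint stands for the part that bears it (a point fixed in the world has none). Each returns a list of dicts, best first, with "p" (0 to 1); they miss things now and then, are a little off and sometimes report something else, mostly with a low value. They report only what shows in the picture. A call takes as long as a camera call.
- manip.boxes_of(picture, thing): "position" ([x, y, z] in m, in world coordinates, good to about 4 mm: the middle of the surface that is visible of it).
- manip.trace(picture, thing): "mask" (420x560 bool, what is visible of it).
- manip.spot_point(picture, thing): "position" ([x, y, z] in m, in world coordinates, good to about 4 mm: a listed point, or the origin of a listed thing).
The state is a dict: "time_s": time; "joint_pos": joint angles; "qd": joint speeds; "joint_efforts": joint torques, N m; "tcp_pos": TCP position; "tool_rot": TCP orientation; "ft_force": force on the tool from outside, world axes, zero at the start; "wrist_torque": the same for the moment, N m; "finger_gap": opening from 0.0 (shut) to 1.0 (fully open); "grip_force": force on a finger pad.
Only numpy, scipy, OpenCV 4.12 (cv2) and the standard library are available. Lean on these libraries where they do the work, as an engineer would, in place of code of your own. Each camera call takes 0.05 s, during which the arm holds its last target. There are 200 camera calls.

## Working session

There is one attempt and no reset: what is moved stays moved. The work goes in short steps, each a Python script; the robot and the scene stay as the last script left them, time stands still between calls to the robot, and variables do not carry over. Pictures are saved under pics/ and viewed, at most 10 in all, crops included, and the job is handed in when it is done.

```bash
ls; mkdir -p pics; python3 - <<'E'
from rig import manip
import cv2,numpy as np
print(manip.sense()); print(manip.hold_point_z)
for c in ["top","scene"]:
    p=manip.camera(c); cv2.imwrite(f"pics/{c}0.png",p["color"]); print(c,p["eye"],p["attitude"])
    for n in ["clamp_base","bed","jaw_face","wrench_head","wrench_grip","wrench_pivot","moulding_mid","tape_measure","black_tape"]:
        print(n,[(np.round(d["position"],4).tolist(),round(d["p"],2)) for d in manip.spot_point(p,n)[:3]])
E
```

```text
pics
{'time_s': 0.0, 'joint_pos': array([-78.36955376,  33.03324312,   1.42291866,  82.38743879,
        -0.86062266,  64.68693967,  -3.236246  ]), 'qd': array([-0.02538986, -0.07464776, -0.01095929, -0.02375851, -0.01133053,
       -0.01404601, -0.12113373]), 'joint_efforts': array([-5.25718970e-04, -7.65760303e+01,  2.24995427e+00, -2.85952342e+01,
        1.51461374e-02,  1.30768778e-02, -4.06819095e-05]), 'tcp_pos': array([0.19079179, 0.64698764, 0.23042942]), 'tool_rot': array([-1.79903004e+02,  3.73464147e-03,  1.63571018e+02]), 'ft_force': array([ 0.21632436, -0.18842117, -0.51684555]), 'wrist_torque': array([ 0.04591604,  0.03317828, -0.01334835]), 'grip_force': 0.0, 'finger_gap': 0.9992306357499984}
-0.0187
top [0.42996529 0.13649647 1.08041127] [  6.13044824  -0.41632032 -90.39196044]
clamp_base [([0.4434, 0.1354, -0.0007], 0.79)]
bed [([0.4298, 0.1751, 0.0096], 0.89), ([0.67, -0.1249, -0.0003], 0.3)]
jaw_face [([0.5091, 0.1417, 0.0172], 0.64), ([0.6685, -0.125, 0.0003], 0.31)]
wrench_head []
wrench_grip [([0.5413, -0.0314, 0.0651], 0.73)]
wrench_pivot [([0.5117, 0.0595, 0.
[... 159 characters left out ...]
0.4049, -0.0748, 0.0], 0.69)]
scene [ 0.06724213 -0.40033435  0.55737302] [ 56.18707046  -1.23675958 -40.19374166]
clamp_base [([0.4459, 0.1319, -0.0021], 0.9), ([0.5459, -0.0301, 0.0691], 0.36)]
bed [([0.4333, 0.1757, 0.0121], 0.85)]
jaw_face [([0.4293, 0.1778, 0.0115], 0.57), ([0.5103, 0.1414, 0.0136], 0.43)]
wrench_head [([0.4976, 0.0974, 0.0697], 0.78), ([0.5476, -0.034, 0.0676], 0.59)]
wrench_grip [([0.5436, -0.0307, 0.0711], 0.78)]
wrench_pivot [([0.5176, 0.0608, 0.0676], 0.73)]
moulding_mid [([0.4399, 0.3761, 0.008], 0.91), ([0.4327, 0.1761, 0.0127], 0.68)]
tape_measure [([0.669, -0.123, -0.0039], 0.75), ([0.4381, 0.3786, 0.0092], 0.58)]
black_tape [([0.4062, -0.0742, -0.0052], 0.75)]
```

View pics/top0.png

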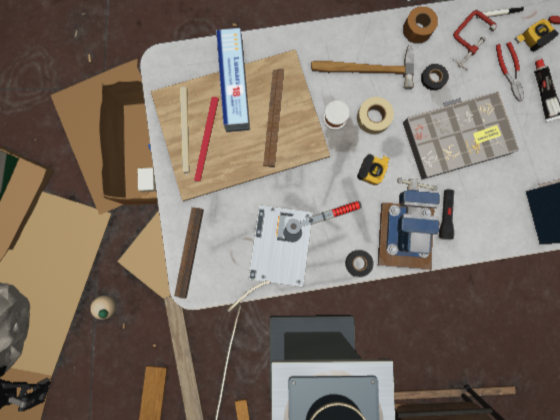

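View pics/scene0.png

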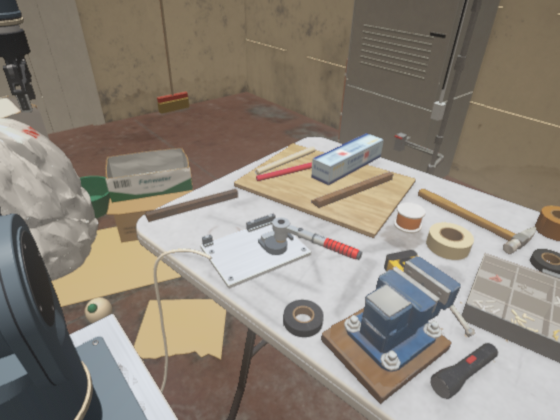

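The top view shows the loose moulding at px (190,252), the clamp at (283,245) with its handle running right to (360,207), black tape at (359,263) and the vise at (405,235). The network points agree with this. Next I take closer wrist views.

```bash
cat > h.py <<'E'
from rig import manip
import cv2,numpy as np
from scipy.spatial.transform import Rotation as R
def look(name):
    s=manip.sense(); p=manip.camera(name)
    K=np.array(p["intrinsics"])
    if name=="wrist":
        T=np.eye(4); T[:3,:3]=R.from_euler("xyz",s["tool_rot"],degrees=True).as_matrix(); T[:3,3]=s["tcp_pos"]
        T=T@np.array(p["T_tool_cam"]); Rc,e=T[:3,:3],T[:3,3]
    else: Rc,e=R.from_euler("xyz",p["attitude"],degrees=True).as_matrix(),np.array(p["eye"])
    def toworld(uv,z):
        uv=np.asarray(uv,float); xy=(uv-K[:2,2])/[K[0,0],K[1,1]]
        if name=="wrist":
            r=np.linalg.norm(xy,axis=1,keepdims=True); d=np.c_[xy/np.maximum(r,1e-9)*np.sin(r),np.cos(r)]
        else: d=np.c_[xy,np.ones(len(xy))]
        d=(d*[1,-1,-1])@Rc.T
        return e+d*((z-e[2])/d[:,2])[:,None]
    return p,toworld
def spot(p,n): return [(np.round(d["position"],4).tolist(),round(d["p"],2)) for d in manip.spot_point(p,n)[:2]]
def rect(p,tw,n,z):
    m=manip.trace(p,n)
    if not m: return None
    c=max(cv2.findContours(m[0]["mask"].astype(np.uint8),cv2.RETR_EXTERNAL,cv2.CHAIN_APPROX_NONE)[0],key=cv2.contourArea)[:,0]
    w=tw(c,z)[:,:2]; r=cv2.minAreaRect((w*1000).astype(np.float32)); b=cv2.boxPoints(r)
    ed=[b[1]-b[0],b[2]-b[1]]; l=max(ed,key=np.linalg.norm)
    return round(m[0]["p"],2),np.round(r[0],1),np.round(r[1],1),"yaw",round(float(np.degrees(np.arctan2(l[1],l[0]))),1),c.min(0),c.max(0)
E
python3 - <<'E'
from h import *
p,tw=look("top"); print(rect(p,tw,"moulding_mid",.015)); print(rect(p,tw,"clamp_base",.012))
names=["clamp_base","bed","jaw_face","wrench_head","wrench_grip","wrench_pivot"]
manip.move_to([0.44,0.36,0.25],[180,0,172])
p,tw=look("wrist"); cv2.imwrite("pics/w1.png",p["color"])
print(spot(p,"moulding_mid"),rect(p,tw,"moulding_mid",.015))
for n in names: print(n,spot(p,n))
manip.move_to([0.455,0.15,0.25],[180,0,169])
p,tw=look("wrist"); cv2.imwrite("pics/w2.png",p["color"])
for n in names: print(n,spot(p,n))
manip.move_to([0.455,0.2,0.3],[180,0,169])
p,tw=look("wrist")
for n in names+["moulding_mid"]: print(n,spot(p,n))
print(rect(p,tw,"moulding_mid",.015))
print(manip.sense()["time_s"], manip.ik([.43,.175,.012],[180,0,169]))
E
```

```text
(0.64, array([406.3, -73.9]), array([69.9, 69.9]), 'yaw', 78.4, array([346, 250], dtype=int32), array([372, 277], dtype=int32))
(0.77, array([469.3,  66.8]), array([273.9, 246.8]), 'yaw', 81.9, array([249, 201], dtype=int32), array([361, 286], dtype=int32))
[([0.4339, 0.3771, 0.0082], 0.91), ([0.5081, 0.1457, 0.0106], 0.72)] (0.59, array([440.5, 378.8]), array([ 32.8, 241.5]), 'yaw', -9.9, array([280,  75], dtype=int32), array([314, 270], dtype=int32))
clamp_base [([0.4413, 0.1342, -0.0014], 0.9), ([0.4317, 0.1748, 0.0115], 0.22)]
bed [([0.4264, 0.1775, 0.0105], 0.57)]
jaw_face [([0.507, 0.1437, 0.0109], 0.87)]
wrench_head [([0.4984, 0.1006, 0.0686], 0.76)]
wrench_grip [([0.5444, -0.0341, 0.0754], 0.67)]
wrench_pivot [([0.5122, 0.0563, 0.0661], 0.61)]
clamp_base [([0.44, 0.1344, 0.0006], 0.74)]
bed [([0.4285, 0.1729, 0.0116], 0.94)]
jaw_face [([0.5047, 0.1421, 0.0118], 0.67)]
wrench_head [([0.5001, 0.1038, 0.0677], 0.97)]
wrench_grip [([0.5466, -0.0353, 0.0728], 0.72)]
wrench_pivot [([0.5133, 0.0571, 0.0666], 0.65)]
clamp_base [([0.4411, 0.1318, -0.0006], 0.66)]
bed [([0.4269, 0.1738, 0.0119], 0.75), ([0.5056, 0.1412, 0.0128], 0.5)]
jaw_face [([0.5083, 0.1448, 0.0111], 0.78)]
wrench_head [([0.4987, 0.1022, 0.071], 0.69)]
wrench_grip [([0.5469, -0.0357, 0.0717], 0.84), ([0.4964, 0.1013, 0.0718], 0.33)]
wrench_pivot [([0.5125, 0.0556, 0.0665], 0.96)]
moulding_mid [([0.4363, 0.3761, 0.0127], 0.63)]
(0.76, array([438.8, 375.9]), array([ 35.3, 241. ]), 'yaw', -10.1, array([389,  52], dtype=int32), array([416, 222], dtype=int32))
5.05 [-29.18446442  35.51667377   1.83402363 126.54121716  -3.45188859
  17.98652611  54.59207523]
```

```bash
python3 - <<'E'
import cv2
i=cv2.imread("pics/w2.png"); print(i.shape); cv2.imwrite("pics/w2b.png",cv2.resize(i,(800,600),interpolation=cv2.INTER_CUBIC))
E
```

```text
(420, 560, 3)
```

View pics/w2b.png

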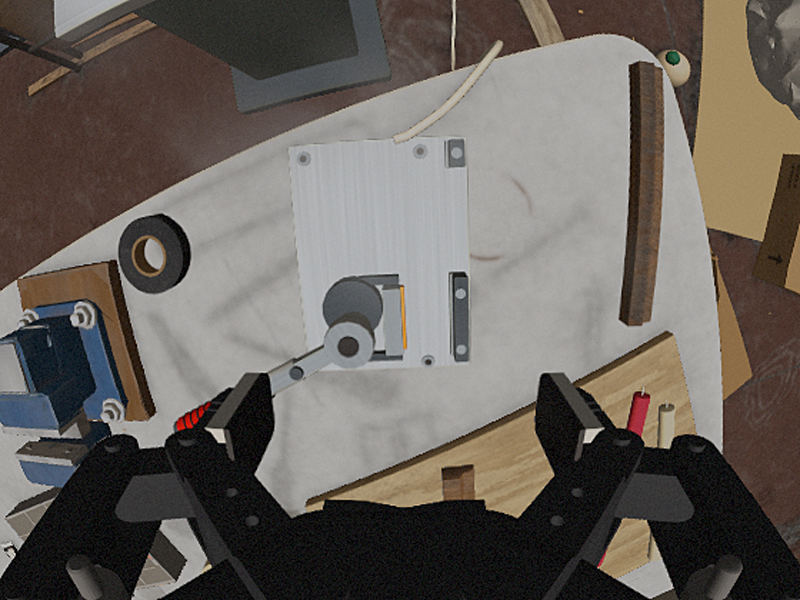

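The wrist view shows the plate with corners near px (290,147), (466,137), (469,362) and (306,368). The stops are at right, (455,152) and (460,316), and the orange lip is at (404,317). The moulding is at (641,195), bright slope side or top unclear. I fit the clamp pose to these corners plus the network points.

```bash
python3 - <<'E'
from h import *
from scipy.optimize import least_squares
i=cv2.imread("pics/w2.png")
# rebuild projection for w2 pose
manip.move_to([0.455,0.15,0.25],[180,0,169])
p,tw=look("wrist"); i=p["color"]
c=cv2.resize(i[85:270,190:340],None,fx=4,fy=4,interpolation=cv2.INTER_CUBIC)
c=c[:,:]; c=cv2.resize(c,(486,600)); cv2.imwrite("pics/crop.png",c); 
px=np.array([[290,147],[466,137],[469,362],[306,368]])*.7
W=tw(px,.012)[:,:2]; print(np.round(W,4))
C=np.array([[-90,-73],[-90,73],[110,73],[110,-73],[0,0],[-20,37],[60,-25],[-20,37],[60,-25]])/1e3
M=np.r_[W,[[.4413,.1338],[.4282,.1743],[.4988,.1015],[.4315,.1754],[.4976,.0974]]]
def f(q):
    a=q[2]; Rm=np.array([[np.cos(a),-np.sin(a)],[np.sin(a),np.cos(a)]]); return (C@Rm.T+q[:2]-M).ravel()
r=least_squares(f,[.44,.133,-.17],loss="soft_l1",f_scale=.003); print(r.x,np.degrees(r.x[2])); print(np.round(r.fun.reshape(-1,2)*1000,1))
print(np.round(tw(np.array([[452,275],[452,360],[399,290],[408,348],[447,140],[447,165]])*.7,.034),4))
print("moulding ends top z22",np.round(tw(np.array([[630,65],[662,65],[622,321],[652,325]])*.7,.011),4))
E
```

```text
[[0.3469 0.0759]
 [0.3683 0.2183]
 [0.5612 0.1888]
 [0.5392 0.0428]]
[ 0.44322485  0.133737   -0.16011093] -9.173680814156961
[[-4.2  0.1]
 [-2.2  1.9]
 [ 2.3 -0.5]
 [ 1.   1.3]
 [ 1.9 -0.1]
 [ 1.2 -0.8]
 [-0.3 -2. ]
 [-2.1 -1.9]
 [ 0.9  2.1]]
[[0.4742 0.1852 0.034 ]
 [0.5464 0.1734 0.034 ]
 [0.4782 0.1415 0.034 ]
 [0.5284 0.1392 0.034 ]
 [0.3692 0.2003 0.034 ]
 [0.3883 0.1967 0.034 ]]
moulding ends top z22 [[0.3213 0.3783 0.011 ]
 [0.3222 0.413  0.011 ]
 [0.5528 0.3391 0.011 ]
 [0.5639 0.3722 0.011 ]]
```

View pics/crop.png

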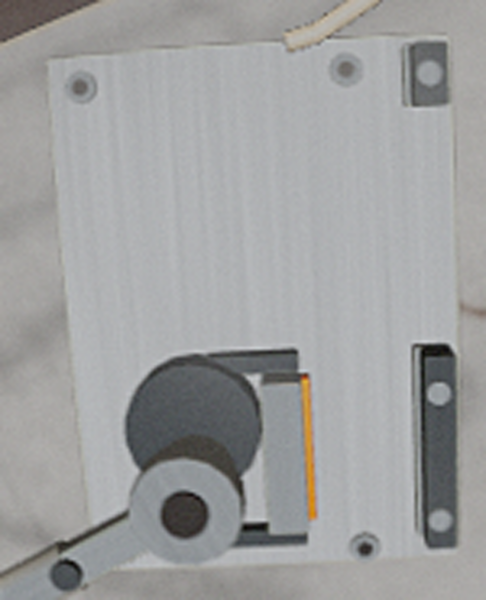

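The crop shows the back stop's lip edge from (413,345) to (417,530), the end stop's lip edge at (404,45)-(405,104), and the orange lip edge at (311,375)-(317,520). I convert these at lip-top height, 20 mm.

```bash
python3 - <<'E'
from h import *
p,tw=look("wrist")
c=np.array([[413,345],[417,530],[404,45],[405,104],[311,375],[317,520]],float)
px=c*[150/486,185/600]+[190,85]
W=tw(px,.020)[:,:2]; print(np.round(W,4))
a=-0.1601;o=np.array([.44322,.13374]);Rm=np.array([[np.cos(a),-np.sin(a)],[np.sin(a),np.cos(a)]])
print("clamp frame",np.round((W-o)@Rm*1000,1))
d=W[1]-W[2];print("stop line yaw",np.degrees(np.arctan2(d[1],d[0])))
print(manip.sense()["time_s"])
E
```

```text
[[0.4775 0.189 ]
 [0.5496 0.1789]
 [0.3706 0.2049]
 [0.3913 0.2014]
 [0.4815 0.1504]
 [0.5379 0.1419]]
clamp frame [[ 25.   60.1]
 [ 97.8  61.6]
 [-83.   58.7]
 [-62.   58.5]
 [ 35.1  22.6]
 [ 92.2  23.2]]
stop line yaw -8.249142212253583
5.5333
```

```bash
cat > fit.py <<'E'
from h import *
from scipy.optimize import least_squares
def fit(W,C):
    def f(q):
        a=q[2]; Rm=np.array([[np.cos(a),-np.sin(a)],[np.sin(a),np.cos(a)]]); return (C@Rm.T+q[:2]-W).ravel()
    r=least_squares(f,[.44,.133,-.16],loss="soft_l1",f_scale=.003); return r.x,np.round(r.fun.reshape(-1,2)*1000,1)
E
python3 - <<'E'
from fit import *
p,tw=look("wrist")
S=[150/486,185/600]; O=[190,85]
c1=np.array([[48,60],[454,37],[458,560],[93,570]])*S+O
c2=np.array([[413,345],[417,530],[404,45],[405,104]])*S+O
W=np.r_[tw(c1,.012)[:,:2],tw(c2,.020)[:,:2]]
C=np.array([[-90,-73],[-90,73],[110,73],[110,-73],[23,55],[97,55],[-86,55],[-64,55]])/1e3
q,res=fit(W,C); print(q,np.degrees(q[2]));print(res)
# grasp moulding
t=np.array([.4385,.3768]); 
manip.move_gripper(0.75)
manip.move_to([*t,.10],[180,0,170])
p,tw=look("wrist"); print(spot(p,"moulding_mid"),rect(p,tw,"moulding_mid",.012)); cv2.imwrite("pics/w3.png",p["color"])
print(manip.sense()["time_s"])
E
```

```text
[ 0.44822894  0.13869402 -0.14602686] -8.366723039551593
[[-1.1 -0. ]
 [-0.9 -0.8]
 [-2.2  0.5]
 [-0.2  0.9]
 [ 1.  -0.1]
 [ 2.  -0.8]
 [ 0.2  0. ]
 [ 1.2  0.3]]
[([0.4376, 0.3745, 0.0117], 0.88)] (0.83, array([442.9, 378. ]), array([ 32.9, 249.3]), 'yaw', -10.1, array([262,  47], dtype=int32), array([309, 348], dtype=int32))
7.1417
```

View pics/w3.png

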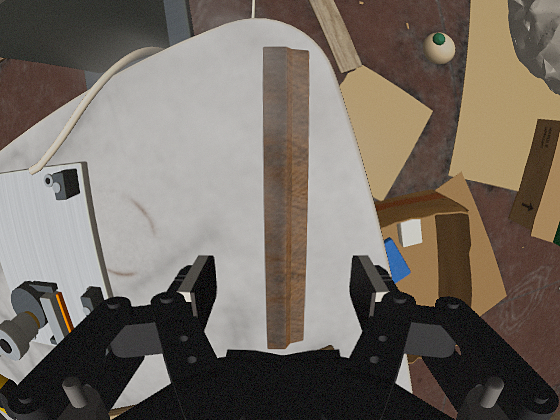

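The moulding lies centred between the open fingers, from px (262,47) to (309,348), clear on both sides. Now I grasp it.

```bash
python3 - <<'E'
from h import *
manip.servo_line([.440,.3765,.015],.12,[180,0,170])
manip.servo_line([.440,.3765,.003],.05)
s=manip.sense();print(s["tcp_pos"],s["ft_force"])
manip.move_gripper(0.0)
s=manip.sense();print(s["finger_gap"],s["grip_force"],s["ft_force"])
manip.servo_line([.440,.3765,.12],.12)
s=manip.sense();print(s["finger_gap"],s["grip_force"],s["ft_force"],s["wrist_torque"],s["time_s"])
p,tw=look("wrist"); cv2.imwrite("pics/w4.png",p["color"])
print(spot(p,"moulding_mid"),rect(p,tw,"moulding_mid",.128))
E
```

```text
[0.43987624 0.37633996 0.00274603] [-0.08370166  0.54484058  0.4708949 ]
0.3513003178084037 59.73870470188558 [-0.89710091 -1.19890078  6.23970924]
0.3507460387054881 59.36205997131765 [-0.81941093  0.87291042 -1.41054313] [ 0.01266868  0.00624754 -0.01944493] 9.9167
[([0.435, 0.3733, 0.1275], 0.84)] (0.82, array([403.9, 382.9]), array([ 33.8, 170.4]), 'yaw', -10.1, array([241,   0], dtype=int32), array([322, 354], dtype=int32))
```

View pics/w4.png

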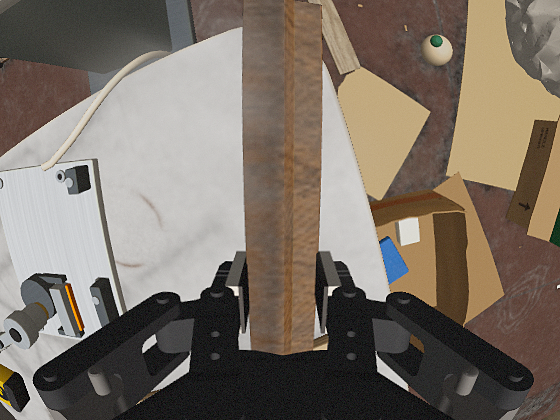

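The moulding is held square. Its wrist-projected axis matches the tool, while the networks read about (5,3) mm low, so I trust my own fit for the clamp. Next I carry it over and hover.

```bash
python3 - <<'E'
from h import *
manip.servo_line([.4337,.1772,.12],.15,[180,0,171.6])
manip.servo_line([.4337,.1772,.052],.1)
s=manip.sense();print(s["tcp_pos"],s["tool_rot"],s["ft_force"],s["time_s"])
p,tw=look("wrist"); cv2.imwrite("pics/w5.png",p["color"])
c=p["color"][60:360,180:400]; cv2.imwrite("pics/w5c.png",cv2.resize(c,None,fx=2,fy=2,interpolation=cv2.INTER_CUBIC))
E
```

```text
[0.43393651 0.17740468 0.0522969 ] [1.79984928e+02 2.11322662e-02 1.71608245e+02] [-0.42732499  0.10675136 -0.43115196] 12.3833
```

View pics/w5c.png

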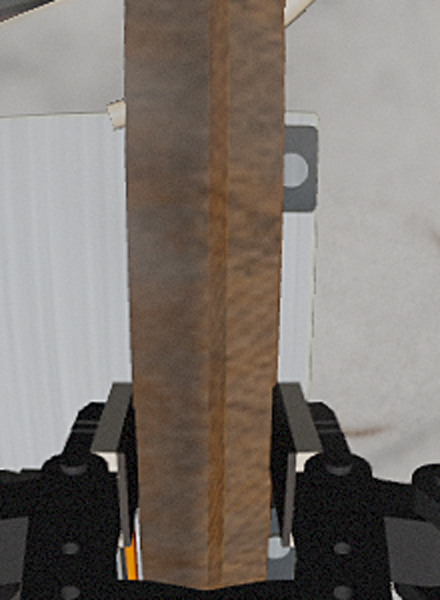

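Hovering: the end stop is visible at crop px (300,168), the plate's right edge runs (318,115)-(313,300), and the orange lip's edge is at about (135,550). I check these against the fit.

```bash
python3 - <<'E'
from h import *
p,tw=look("wrist")
f=lambda c,z:tw(np.array(c)/2+[180,60],z)[:,:2]
W=np.r_[f([[318,113],[314,270],[308,380]],.012),f([[136,550],[137,575]],.020)]
a=-0.14603;o=np.array([.44823,.13869]);Rm=np.array([[np.cos(a),-np.sin(a)],[np.sin(a),np.cos(a)]])
print(np.round((W-o)@Rm*1000,1))
print(np.round((f([[126,150],[283,150],[133,350],[275,350]],.052+.008)-o)@Rm*1000,1))
E
```

```text
[[-91.1  69.1]
 [-45.6  69.2]
 [-10.7  69.1]
 [ 48.6  14.1]
 [ 59.9  13.8]]
[[-82.6  20.9]
 [-82.6  53.5]
 [-38.6  21.2]
 [-38.6  52.9]]
```

```bash
python3 - <<'E'
from h import *
manip.servo_line([.4279,.1723,.036],.08,[180,0,171.6])
s=manip.sense();print(s["tcp_pos"],s["ft_force"],s["time_s"])
p,tw=look("wrist")
c=p["color"][60:360,180:400]; cv2.imwrite("pics/w6c.png",cv2.resize(c,None,fx=2,fy=2,interpolation=cv2.INTER_CUBIC))
print(spot(p,"bed"),spot(p,"jaw_face"))
t,tt=look("top"); print(spot(t,"bed"),spot(t,"clamp_base"),spot(t,"moulding_mid"))
E
```

```text
[0.42784669 0.17222455 0.0361122 ] [-0.04099472 -0.52278634 -1.36501448] 12.8583
[([0.4442, 0.1338, -0.0009], 0.31)] []
[([0.4438, 0.1347, 0.0004], 0.62)] [([0.4397, 0.135, 0.0023], 0.8)] [([0.4979, 0.1036, 0.0709], 0.44)]
```

View pics/w6c.png

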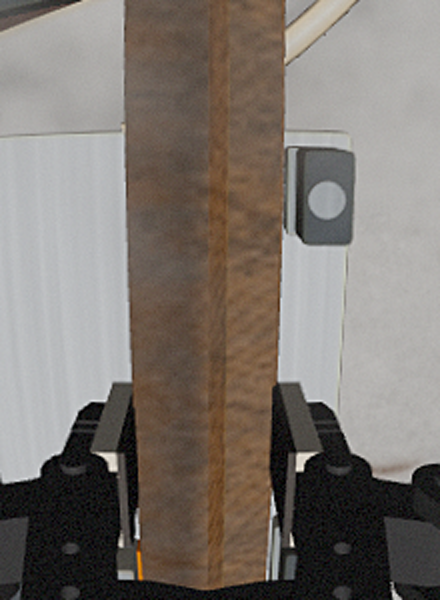

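The end stop's lip edge is now at px 287, just right of the wood's edge at 283. The orange lip's edge peeks out at (143,565) on the left.

```bash
python3 - <<'E'
from h import *
p,tw=look("wrist")
f=lambda c,z:tw(np.array(c)/2+[180,60],z)[:,:2]
a=-0.14603;o=manip.sense()["tcp_pos"][:2];Rm=np.array([[np.cos(a),-np.sin(a)],[np.sin(a),np.cos(a)]])
g=lambda c,z,l:print(l,np.round((f(c,z)-o)@Rm*1000,1).tolist())
g([[351,132],[342,380]],.012,"plate edge(+36 from gap mid~)")
g([[286,150],[286,232]],.020,"stop lip")
g([[142,550],[143,578]],.020,"jaw lip")
g([[283,190],[275,350]],.042,"wood right low edge"); g([[126,190],[133,350]],.055,"wood left top edge")
E
```

```text
plate edge(+36 from gap mid~) [[-66.6, 38.9], [2.2, 39.9]]
stop lip [[-61.8, 20.9], [-41.3, 21.3]]
jaw lip [[55.5, -18.1], [67.0, -18.4]]
wood right low edge [[-54.3, 17.7], [-18.2, 16.9]]
wood left top edge [[-55.7, -14.1], [-23.0, -13.6]]
```

Both lips sit about 3.5 mm clear of the wood, so it is centred. Now I lower and release it.

```bash
python3 - <<'E'
from h import *
q=lambda:(lambda s:print(np.round(s["tcp_pos"],4),np.round(s["ft_force"],1),round(s["time_s"],2)))(manip.sense())
x,y=.4278,.1721
manip.servo_line([x,y,.019],.06); q()
for z in (.0175,.016,.0152,.0145):
    manip.servo_line([x,y,z],.03); q()
    if manip.sense()["ft_force"][2]>4: break
manip.move_gripper(0.55); q()
manip.servo_line([x,y,.14],.15); q()
p,tw=look("wrist"); print(spot(p,"moulding_mid")); print(rect(p,tw,"moulding_mid",.02))
cv2.imwrite("pics/w7.png",cv2.resize(p["color"],(800,600)))
E
```

```text
[0.4281 0.1723 0.0185] [1.2 0.5 1.8] 13.69
[0.4281 0.1722 0.018 ] [-1.2 -0.1 16.6] 13.94
[0.4275 0.172  0.0172] [-0.8 -0.1  0.3] 14.25
[0.4274 0.1719 0.1394] [0.2 0.  0.3] 15.22
[([0.4224, 0.1695, 0.0258], 0.84)]
(0.98, array([431.8, 172.8]), array([ 33.6, 254.8]), 'yaw', -8.3, array([262,  54], dtype=int32), array([304, 332], dtype=int32))
```

View pics/w7.png

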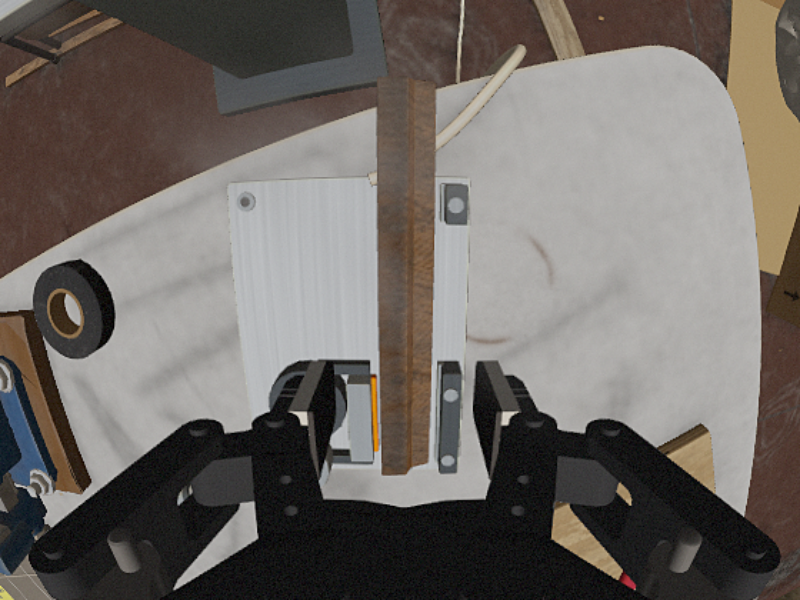

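The moulding lies down between the orange lip and the stops, with end overhang, and the pads came free. Next I plan the wrench push, checking IK along the whole arc before moving.

```bash
cat > wr.py <<'E'
from h import *
B=np.array([.498,.100])
def pose(th,gap,r=.135,z=.045):
    u=np.array([np.cos(th),np.sin(th)]); n=np.array([u[1],-u[0]])
    xy=B+r*u-(.022+gap)*n
    return [*xy,z],[180,0,np.degrees(np.arctan2(n[1],n[0]))%360-0],n
E
python3 - <<'E'
from wr import *
manip.move_gripper(0.0)
for d in (-71,-90,-105,-115,-125,-130,-135,-140):
  for r in (.135,.122):
    p,a,n=pose(np.radians(d),0,r); j=manip.ik(p,a); print(d,r,np.round(p,3),round(a[2]),None if j is None else np.round(j,0))
p,a,n=pose(np.radians(-71),.02); print(manip.ik(p,a) is not None)
t,tw=look("top"); print("grip",spot(t,"wrench_grip"),spot(t,"wrench_pivot"),manip.sense()["time_s"])
E
```

```text
-71 0.135 [ 0.563 -0.02   0.045] 199 [  1.  37.  -6. 111.   7.  33.  99.]
-71 0.122 [ 0.559 -0.008  0.045] 199 [  0.  37.  -6. 111.   7.  32.  98.]
-90 0.135 [ 0.52  -0.035  0.045] 180 [ -0.  35.  -2. 117.   2.  28.  86.]
-90 0.122 [ 0.52  -0.022  0.045] 180 [ -1.  34.  -2. 117.   2.  28.  85.]
-105 0.135 [ 0.484 -0.036  0.045] 165 [ -2.  33.   1. 122.  -1.  25.  75.]
-105 0.122 [ 0.488 -0.024  0.045] 165 [ -3.  33.   1. 122.  -1.  25.  73.]
-115 0.135 [ 0.461 -0.032  0.045] 155 [ -3.  32.   2. 126.  -3.  23.  66.]
-115 0.122 [ 0.466 -0.02   0.045] 155 [ -5.  32.   2. 125.  -3.  23.  65.]
-125 0.135 [ 0.439 -0.023  0.045] 145 [ -5.  31.   3. 129.  -5.  21.  57.]
-125 0.122 [ 0.446 -0.013  0.045] 145 [ -7.  31.   3. 128.  -5.  21.  56.]
-130 0.135 [ 0.428 -0.018  0.045] 140 [ -7.  30.   4. 130.  -6.  19.  52.]
-130 0.122 [ 0.436 -0.008  0.045] 140 [ -8.  31.   4. 129.  -6.  20.  51.]
-135 0.135 [ 0.418 -0.011  0.045] 135 [ -8.  30.   5. 132.  -7.  19.  48.]
-135 0.122 [ 0.427 -0.002  0.045] 135 [ -9.  30.   5. 131.  -7.  19.  47.]
-140 0.135 [ 0.409 -0.004  0.045] 130 [-10.  30.   5. 133.  -8.  18.  43.]
-140 0.122 [0.419 0.005 0.045] 130 [-11.  30.   5. 132.  -8.  19.  42.]
True
grip [([0.5437, -0.0305, 0.0674], 0.97)] [([0.5117, 0.0566, 0.072], 0.92)] 16.025
```

```bash
cat > push.py <<'E'
from wr import *
th=np.radians(-60)
p,a,n=pose(th,0,z=.17); manip.move_to(p,a)
p,a,n=pose(th,0); manip.servo_line(p,.15); manip.hold(.2)
f0=np.mean([manip.sense()["ft_force"] for _ in range(3)],axis=0); print("base",np.round(f0,2),manip.sense()["time_s"])
peak=0;log=[];clicked=None
while th>np.radians(-138):
    F0=log[-1][1] if log else 0
    th-=(.001 if F0>4 else .003)/.135
    p,a,n=pose(th,0); manip.servo_line(p,.03 if F0<=4 else .02,a)
    s=manip.sense(); F=-(s["ft_force"]-f0)[:2]@n
    log.append((round(np.degrees(th),1),round(F,1))); peak=max(peak,F)
    if F>22 or s["time_s"]>62: print("abort"); break
    if clicked is None and peak>6.5 and F<.7*peak: clicked=th; print("click",np.degrees(th),peak,F)
    if clicked is not None and (clicked-th)*.135>.005: break
print(log); print(manip.sense()["time_s"])
E
python3 push.py
```

```text
base [-0.09  0.68 -0.6 ] 18.1583
click -110.50516860782788 10.904769170426805 7.046558406047978
[(np.float64(-61.3), np.float64(-0.6)), (np.float64(-62.5), np.float64(-0.6)), (np.float64(-63.8), np.float64(-0.3)), (np.float64(-65.1), np.float64(0.1)), (np.float64(-66.4), np.float64(-0.4)), (np.float64(-67.6), np.float64(-0.7)), (np.float64(-68.9), np.float64(0.5)), (np.float64(-70.2), np.float64(-1.2)), (np.float64(-71.5), np.float64(1.7)), (np.float64(-72.7), np.float64(1.6)), (np.float64(-74.0), np.float64(1.7)), (np.float64(-75.3), np.float64(0.3)), (np.float64(-76.6), np.float64(0.5)), (np.float64(-77.8), np.float64(0.5)), (np.float64(-79.1), np.float64(1.1)), (np.float64(-80.4), np.float64(1.3)), (np.float64(-81.6), np.float64(0.5)), (np.float64(-82.9), np.float64(1.1)), (np.float64(-84.2), np.float64(1.1)), (np.float64(-85.5), np.float64(0.6)), (np.float64(-86.7), np.float64(0.5)), (np.float64(-88.0), np.float64(0.2)), (np.float64(-89.3), np.float64(1.1)), (np.float64(-90.6), np.float64(0.9)), (np.float64(-91.8), np.float64(1.4)), (np.float64(-93.1), np.float64(2.1)), (np.float
[... 426 characters left out ...]
4(-105.8), np.float64(10.6)), (np.float64(-106.3), np.float64(9.5)), (np.float64(-106.7), np.float64(9.9)), (np.float64(-107.1), np.float64(9.8)), (np.float64(-107.5), np.float64(9.4)), (np.float64(-108.0), np.float64(8.6)), (np.float64(-108.4), np.float64(8.6)), (np.float64(-108.8), np.float64(8.3)), (np.float64(-109.2), np.float64(8.9)), (np.float64(-109.7), np.float64(7.7)), (np.float64(-110.1), np.float64(7.7)), (np.float64(-110.5), np.float64(7.0)), (np.float64(-110.9), np.float64(6.8)), (np.float64(-111.4), np.float64(6.5)), (np.float64(-111.8), np.float64(5.2)), (np.float64(-112.2), np.float64(6.1)), (np.float64(-112.6), np.float64(5.9)), (np.float64(-113.1), np.float64(5.5))]
31.9083
```

The force peaked at 10.9 N and fell to 5.5 N with the handle about 18 mm past the break, short of the 33 mm end stop: a clear click. I back off now and check.

```bash
python3 - <<'E'
from wr import *
for d in (-106,-98,-88):
    p,a,n=pose(np.radians(d),0); manip.servo_line(p,.06,a)
    s=manip.sense(); print(d,np.round(s["ft_force"],1))
manip.servo_line([*p[:2],.2],.15)
manip.move_to([.50,.05,.3],[180,0,171]); manip.hold(.5)
p,tw=look("wrist"); cv2.imwrite("pics/w8.png",cv2.resize(p["color"],(800,600)))
for n in ["wrench_head","wrench_pivot","wrench_grip","moulding_mid","black_tape","jaw_face"]: print(n,spot(p,n))
print(rect(p,tw,"moulding_mid",.02),manip.sense()["time_s"])
E
```

```text
-106 [11.3 -1.4 -3.2]
-98 [-0.   0.2 -0.6]
-88 [-0.8  0.3 -0.7]
wrench_head [([0.4995, 0.1018, 0.0712], 0.74), ([0.4425, 0.1339, 0.0004], 0.63)]
wrench_pivot [([0.49, 0.054, 0.066], 0.66)]
wrench_grip [([0.4709, -0.0406, 0.0763], 0.72)]
moulding_mid [([0.425, 0.1734, 0.0255], 0.63)]
black_tape [([0.4054, -0.0704, -0.0011], 0.83), ([0.5076, 0.1518, 0.0101], 0.53)]
jaw_face [([0.5084, 0.1488, 0.0143], 0.64)]
(0.81, array([426.4, 177.4]), array([ 38.4, 248.3]), 'yaw', -8.3, array([355,  15], dtype=int32), array([383, 196], dtype=int32)) 36.0333
```

View pics/w8.png

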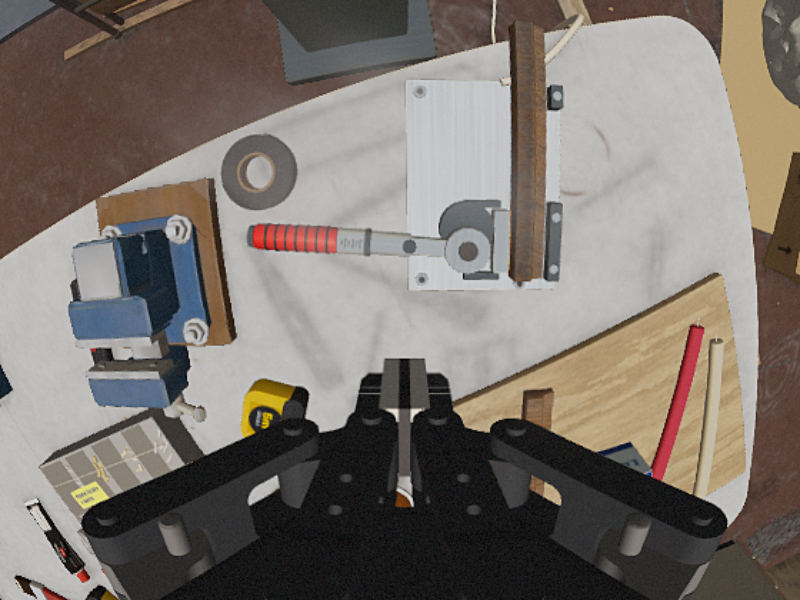

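The picture shows the moulding gripped between jaw and stops (wood at px 510-546, stops from 548). The wrench is back in line from the head (467,250) to the grip (295,238), and the bystanders are in place.

```bash
python3 -c "
from rig import manip
print(manip.finish_job())"
```

```text
the job is handed in; nothing more can be done
None
```

The moulding is clamped between the jaw and the stops, and the job is handed in at about 36 s: the wrench clicked at about 11 N, was stopped about 18 mm past the click (end stop at 33 mm), and the handle sprang back in line.

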